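# Bring the glass lathe's tailstock up to the tube and lock it

## Task

The glass tube in the bench lathe needs its free end supported: push the tailstock's lock lever round until the eccentric is at its low point and the tailstock is free, then push the tailstock forward along the bed until its rubber cone is fully home in the mouth of the tube, and push the lever back to lock it there. Work with the fingertips only: push, never grip or force the lever, keep off the glass tube, and leave the other things on the bench where they are.

Things in the scene. Friction and masses are not known exactly. Their poses are not given: they have to be found in the camera images.
- lathe: Bench glass lathe, fixed: 690 x 90 mm bed of two steel ways, top 70 mm above the table, y -370 to +320; painted headstock with dark chuck at the +y end (y 108 to 320, up to 207 mm high). Origin on the table, mid-width, below the tube's mouth. +y runs along the bed towards the headstock (FORWARD for the tailstock), -x is the robot's side, z up. Spindle line 155 mm above the table.
- tailstock (a joint): Tailstock travel, m, growing forward: 0 rearmost, 0.14 home (cone seated in the tube, hard stop); starts at 0.03 to 0.10. Free, it slides with about 5 N and stays put; locked, it holds against 30 N. Flat saddle 90 x 150 mm, 70 to 100 mm above the table; on its forward end a spindle housing 54 mm wide, top 182 mm, whose rear face is 94 mm forward of the saddle's, with a 15 mm brass stub.
- saddle_rear (a point): The middle of the saddle's flat upright rear face (the face away from the headstock; 90 mm wide, from 70 to 100 mm above the table; the point is 85 mm above the table). The place to push the tailstock forward. Behind it lies only the bare bed, top 70 mm above the table. Axes as the lathe's.
- cam_lever (a joint): Angle of the lock's eccentric and lever, rad: 0 locked (high point presses the brass shoe on the bed; lever slants forward, 0.75 rad from the lathe's -x), growing counter-clockwise from above to the stop at 1.5, the low point (free, lever slants rearward). Starts at 0 to 0.2. Grips below about 0.8, clear above 1.0. 2 to 6 N at the handle swings it; it stays where left.
- cam_pivot (a point): A point on the upright axis about which the eccentric and its lever turn, 110 mm above the table; it rides on the tailstock, 65 mm from the middle of the bed towards the robot and 40 mm forward of the saddle's rear face. Axes as the lathe's.
- lever_grip (a point): The middle of the upright black handle at the end of the lock lever: 20 mm across at its thickest, standing from 90 to 130 mm above the table; the point is 110 mm above the table, on the handle's axis, 65 mm from the pivot axis. The flat steel lever below the handle is 14 mm wide, 82 to 90 mm above the table.
- tube: The glass tube held in the chuck: 25 mm across, 21 mm inside, lying along the spindle line 155 mm above the table. Origin at the centre of its open mouth, facing the tailstock; it runs 130 mm forward from there into the chuck. Axes as the lathe's.
- cone_tip (a point): The tip of the tailstock's black rubber cone, on the spindle line 155 mm above the table; 34 mm long cone, 12 to 32 mm across. When home the tip is 15 mm inside the tube's mouth. Axes as the lathe's.
- paddle: A graphite marvering paddle with a wooden handle, lying in front of the headstock, 205 x 55 x 20 mm; origin under its middle. To be left alone.
- tweezers: Steel tweezers, 155 mm long, lying on the table in front of the bed, below the lever; origin under the middle. To be left alone.
- beaker: A glass beaker, 68 mm across, 85 mm tall, standing behind the bed; origin at the centre of its underside. To be left alone.
- frit_jar: An amber glass jar with a steel lid, 52 mm across, 70 mm tall, standing on the robot's side of the bed's tail end; origin at the centre of its underside. To be left alone.
- offcut_tray: A white plastic tray with three compartments, 120 x 180 x 35 mm, behind the tail half of the bed; origin at the centre of its underside. To be left alone.
- marver: A black graphite block, 100 x 75 x 12 mm, flat on the table on the robot's side; origin at the centre of its underside. To be left alone.
- callipers: Steel sliding callipers, 150 mm long, flat on the table on the robot's side of the bed; origin under the middle. To be left alone.

How it is judged:
On the way, in this order (a step that is already met when the one before it is completed fails the run):
1. the lever is at its low point and the tailstock has not been forced along the bed (value of joint cam_lever above 1.15 rad and value of joint tailstock below 0.12 m), for 0.2 s.
2. the tailstock is home, its cone in the tube, with the lock still free (value of joint tailstock above 0.136 m and value of joint cam_lever above 0.8 rad), for 0.2 s.
3. the lever is back in the locked position (value of joint cam_lever below 0.3 rad), for 0.2 s.
At the end, for the whole second after the job is handed in: The tailstock is home within 4 mm (joint above 0.136), the lever is locked (below 0.3 rad), the tailstock is at rest, and each loose thing is within 30 mm of where it stood (value of joint tailstock above 0.136 m and value of joint cam_lever below 0.3 rad and velocity of joint tailstock between -0.005 and 0.005 m/s and distance of each of paddle, tweezers, beaker, frit_jar, offcut_tray, marver, callipers from where it was at the start of the episode below 0.03 m); the robot touches nothing.
It fails at once if the tailstock is driven along the bed, more than 15 mm, with its lock on (value of joint cam_lever below 0.5 rad and distance of saddle_rear from where it was at the start of the episode above 0.015 m and value of joint tailstock below 0.128 m).
It fails at once if the lever is gripped or forced (over 35 N) (contact force between the fingers and cam_lever above 35 N).
It fails at once if the glass tube is touched (contact force between any of the fingers, the arm and tube above 1 N).
It fails at once if another thing on the bench is moved by more than 30 mm, or lifted (distance of any of paddle, tweezers, beaker, frit_jar, offcut_tray, marver, callipers from where it was at the start of the episode above 0.03 m).
It also fails if it takes over 70 s, if anything falls off the work surface, if the arm or the gripper's body presses on something with over 40 N, if the wrist force passes 120 N, or if a joint passes its speed limit or range.

## Robot

A 6-joint arm with a two-finger parallel gripper is mounted at the origin on the work surface. World frame = base frame: x ahead of the robot, y to its left, z up, the work surface at z = 0. Lengths are in m, angles in rad, forces in N, time in s.
With the tool pointing down it reaches from about 0.425 to 0.95 m from the base axis. Payload 3.5 kg.
Tool frame: the origin (TCP) lies at the very end of the fingers, on their centre line; the grasp point (between the pads) lies 19 mm behind it; z points along the fingers, y is the line along which they close (so a half turn about z gives the same grasp; the last joint's range is limited). The gripper opens to 85 mm and grips with 20 to 120 N. Pads are 22 mm wide; open, the fingers measure 114 mm over their backs; the gripper's body (76 mm by 85 mm) begins 54 mm behind the grasp point. The pads swing forward as they close: fully open they stand 13 mm farther back than shut.
Start: joints at [1.106, 0.286, 1.577, -0, 1.279, -0.15], TCP at [0.209, 0.642, 0.231] pointing down, gripper open.
Joint ranges: [-2.77, 2.77], [-0.9, 2.22], [0.21, 2.48], [-1.53, 4.67], [0.24, 2.81], [-2.84, 2.84]. Speed limits (rad/s): [2.79, 2.79, 3.14, 3.14, 3.14, 3.14].

## Interface

Orientations are given as a unit quaternion [x, y, z, w].
In Python, from plant import get_state, read_camera, sign_off, recognise gives the robot as it stands.
- The arm moves only by the tool arm_command, never from a script. Its argument "steps" is a list of rows, each an object with "translation": the shift along the tool's x, y, z scaled (see below), a list of three; "twist": the turn, a rotation vector about the tool's x, y, z scaled (see below), a list of three; "fingers": the opening, from -1 (shut) to 1 (fully open). In form: [{"translation": [x, y, z], "twist": [rx, ry, rz], "fingers": fingers}, ...]. A call has 1 to 5 rows; each row is the pose to reach, as a shift and turn from the pose commanded when the call began, along the tool's axes at that moment; what a row does not reach only later rows make up. The controller multiplies each number of a shift by 75 cm and each number of a turn by 60 degrees. A row lasts 1/8 s, in which the tool goes at most 62.5 mm and 10.7 degrees, less where a joint would pass 70% of its speed; a pose out of reach is approached as far as the arm can. A call with a number of a shift or a turn outside -1 to 1 is refused whole. A call with a gripper value outside its range is refused whole. The fingers move at their own pace and stop on an object; "grip_force" is the grip in N (left out, the last holds). Time passes only in rows, so rows that repeat a pose let the fingers close. It gives the time, the measured TCP pose, the force, the opening and the grip force at its end, in the units of the state.
- get_state(): the state, without advancing time (a new reading comes with each control period).
- read_camera(name): name is "side" or "top" or "wrist"; returns a dict with "pixels" (420x560x3 uint8, red, green, blue), "K" (3x3 intrinsics, pixels), "R" (3x3) and "t" (3): a world point X has camera coordinates R X + t; the wrist camera has in their place "T_tool_cam" (4x4, takes a point from camera to tool coordinates, whose origin is the TCP and whose axes are the flange's). Camera axes: x right, y down, z forward; pixel columns grow to the right and rows downward; lengths in m; the calibration is good to about 2 mm. A picture is of the moment at which its call begins: read the wrist's pose just before it. There is no depth.
- sign_off(): hands the job in; it is judged then, once.
Trained networks look in a picture, given as the dict that the camera call returned (one of the last four; its "shot" number tells which), for a name from the list of things; names that differ only in an ending like _2 or _b are one class to them, and where a whole thing is asked for, a point or a joint stands for the part that bears it (a point fixed in the world has none). Each returns a list of dicts, best first, with "conf" (0 to 1); they miss things now and then, are a little off and sometimes report something else, mostly with a low value. They report only what shows in the picture. A call takes as long as a camera call.
- recognise(picture, query): "point" ([row, column] in pixels, amid what is visible of it).
The state is a dict: "time": time; "qpos": joint angles; "dq": joint speeds; "joint_efforts": joint torques, N m; "eef_pos": TCP position; "tcp_rot": TCP orientation; "contact_force": force on the tool from outside, world axes, zero at the start; "wrist_torque": the same for the moment, N m; "opening": opening from 0.0 (shut) to 1.0 (fully open); "finger_force": force on a finger pad.
Only numpy, scipy, OpenCV 4.12 (cv2) and the standard library are available. Lean on these libraries where they do the work, as an engineer would, in place of code of your own. Each camera call takes 0.05 s, during which the arm holds its last target. There are 200 camera calls.

## Working session

There is one attempt and no reset: what is moved stays moved. The work goes in short steps, Python scripts to look and compute and a tool call to move; the robot and the scene stay as the last step left them, time stands still between calls to the robot, and variables do not carry over. Pictures are saved under pics/ and viewed, at most 10 in all, crops included, and the job is handed in when it is done.

Besides the shell and the picture viewer there is one more tool, called by a JSON object that holds its "api" and its "payload", one argument or row to a line. arm_command: Moves the arm, as the interface text tells. Shifts and turns lie within -1 to 1; 1 stands for 75 cm of shift or 60 degrees of turn. Its arguments: {"type":"object","properties":{"steps":{"type":"array"},"grip_force":{"type":"number"}},"required":["steps"]}

```bash
mkdir -p pics; cat > h.py <<'E'
import numpy as np, cv2
from plant import get_state, read_camera, sign_off, recognise
def tri(obs):
    # obs: list of (pic, (row,col)) fixed cameras
    A=[]
    for p,(r,c) in obs:
        P=np.array(p["K"])@np.c_[np.array(p["R"]),np.array(p["t"])]
        A+= [c*P[2]-P[0], r*P[2]-P[1]]
    X=np.linalg.svd(np.array(A))[2][-1]; return X[:3]/X[3]
def onz(p,rc,z):
    K=np.array(p["K"]);R=np.array(p["R"]);t=np.array(p["t"])
    d=R.T@np.linalg.solve(K,[rc[1],rc[0],1]); C=-R.T@t
    return C+d*(z-C[2])/d[2]
E
python3 - <<'E'
from h import *
s=get_state(); print(s["time"],s["eef_pos"],s["tcp_rot"],s["opening"])
a=read_camera("side");b=read_camera("top")
for n,p in(("side",a),("top",b)):
    cv2.imwrite(f"pics/{n}0.png",p["pixels"][:,:,::-1])
    print(n,"cam at",-np.array(p["R"]).T@np.array(p["t"]))
for q in["lever_grip","saddle_rear","cam_pivot","tube","cone_tip","lathe","frit_jar","tweezers","marver","callipers","paddle","offcut_tray"]:
    o=[]
    for n,p in(("side",a),("top",b)):
        r=recognise(p,q)
        print(q,n,[(np.round(x["point"],1).tolist(),round(x["conf"],2)) for x in r[:2]])
        if r:o.append((p,r[0]["point"]))
    if len(o)==2:print("   ",tri(o).round(4))
E
```

```text
0.0 [0.20866991 0.64123622 0.22991489] [ 1.56755774e-01  9.87636656e-01 -1.15235292e-03 -3.68738357e-04] 0.9979533139592831
side cam at [ 0.3928029  -0.63876127  0.59251175]
top cam at [0.37168586 0.07671262 0.98974556]
lever_grip side [([268.0, 259.6], 0.75)]
lever_grip top [([281.6, 149.7], 0.71), ([242.6, 342.2], 0.66)]
    [ 0.5358  0.4753 -0.3811]
saddle_rear side [([260.1, 299.8], 0.75), ([175.1, 272.2], 0.68)]
saddle_rear top [([202.0, 336.3], 0.56)]
    [ 0.6009 -0.0509  0.0822]
cam_pivot side [([260.5, 299.5], 0.63)]
cam_pivot top [([203.7, 337.9], 0.96)]
    [ 0.5978 -0.0541  0.0838]
tube side [([174.5, 273.6], 0.69)]
tube top [([199.3, 213.4], 0.85), ([153.8, 272.3], 0.66)]
    [0.5987 0.204  0.1496]
cone_tip side [([258.8, 299.8], 0.59)]
cone_tip top [([201.6, 341.3], 0.58), ([152.6, 348.2], 0.39)]
    [ 0.5983 -0.0599  0.0936]
lathe side [([251.1, 292.7], 0.58)]
lathe top [([205.8, 236.8], 0.77), ([282.2, 146.4], 0.74)]
    [ 0.6452  0.1791 -0.0832]
frit_jar side [([336.2, 225.5], 0.97)]
frit_jar top [([287.9, 388.5], 0.89)]
    [ 0.4238 -0.1652  0.0328]
tweezers side []
tweezers top [([271.7, 326.2], 0.83), ([154.7, 275.0], 0.59)]
marver side [([215.8, 168.6], 0.97), ([289.4, 378.7], 0.25)]
marver top [([329.2, 167.7], 0.95)]
    [ 0.3351  0.3185 -0.0019]
callipers side [([244.3, 196.5], 0.95)]
callipers top [([307.5, 237.9], 0.98)]
    [ 0.3894  0.1653 -0.0009]
paddle side [([204.1, 208.6], 0.6)]
paddle top [([283.1, 146.6], 0.73), ([198.7, 217.0], 0.69)]
    [ 0.4431  0.3761 -0.0149]
offcut_tray side [([289.1, 379.7], 0.78)]
offcut_tray top [([206.0, 340.9], 0.66), ([151.8, 347.2], 0.61)]
    [ 0.6833 -0.0954 -0.0012]
```

View pics/side0.png

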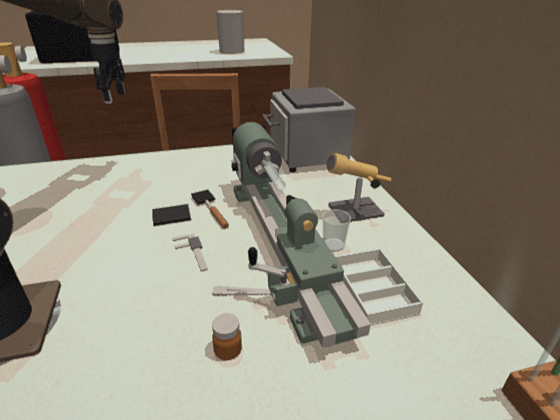

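View pics/top0.png

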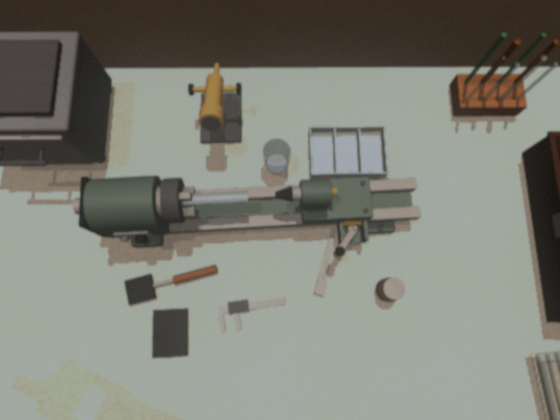

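Side: the black handle is at about (row 257, col 253) and the saddle's rear edge runs about (285,300)-(265,340). Top: the handle is at about (250,340), the saddle's rear edge at col ~371 and the cone tip at col ~278. I'll enlarge both.

```bash
python3 - <<'E'
import cv2,numpy as np
a=cv2.imread("pics/side0.png")[185:345,205:365];b=cv2.imread("pics/top0.png")[150:290,260:430]
a=cv2.resize(a,(400,400),interpolation=cv2.INTER_CUBIC) #2.5x
b=cv2.resize(b,(0,0),fx=2.35,fy=2.35,interpolation=cv2.INTER_CUBIC)
o=np.zeros((400,400+b.shape[1],3),np.uint8);o[:,:400]=a;o[:b.shape[0],400:]=b
print(o.shape);cv2.imwrite("pics/crop0.png",o)
E
```

```text
(400, 800, 3)
```

View pics/crop0.png

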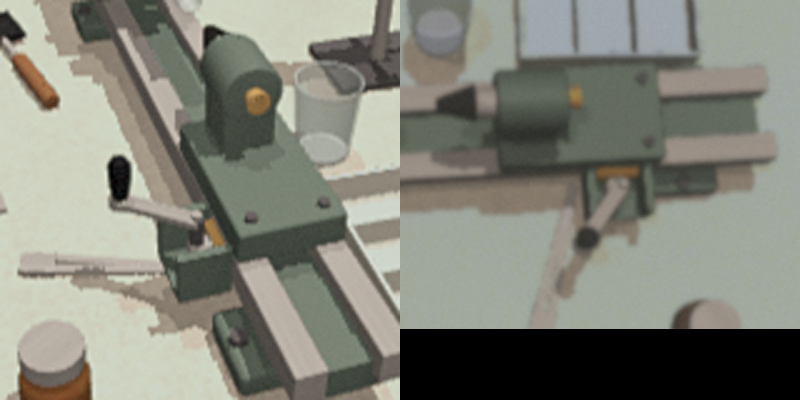

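```bash
python3 - <<'E'
from h import *
a=read_camera("side");b=read_camera("top")
S=lambda x,y:(185+y/2.5,205+x/2.5); T=lambda x,y:(150+y/2.35,260+(x-400)/2.35)
f=lambda v:v.round(4)
print("handle",f(tri([(a,S(119,177)),(b,T(586,240))])), "top@.12",f(onz(b,T(587,238),.125)),"side@.11",f(onz(a,S(119,177),.11)))
print("rearL",f(tri([(a,S(240,248)),(b,T(664,163))])),"top@.1",f(onz(b,T(664,163),.1)))
print("rearR",f(tri([(a,S(345,210)),(b,T(663,67))])),"top@.1",f(onz(b,T(663,67),.1)))
print("stub",f(tri([(a,S(258,101)),(b,T(576,97))])))
print("tip top@.155",f(onz(b,T(438,103),.155)))
print("pivot",f(onz(b,T(620,183),.105)),f(onz(a,S(196,222),.105)))
print("bedtail",f(onz(b,T(768,80),.07)),f(onz(b,T(775,145),.07)), f(onz(b,(179,415),.07)),f(onz(b,(189,192),.07)))
print("tube axis",f(onz(b,(195.5,249),.155)),f(onz(b,(198.5,192),.155)))
E
```

```text
handle [ 0.4949 -0.0496  0.1103] top@.12 [ 0.4938 -0.0484  0.125 ] side@.11 [ 0.4959 -0.0492  0.11  ]
rearL [ 0.5693 -0.1268  0.0876] top@.1 [ 0.5644 -0.1236  0.1   ]
rearR [ 0.6532 -0.1264  0.1071] top@.1 [ 0.6544 -0.1278  0.1   ]
stub [ 0.6108 -0.0393  0.1562]
tip top@.155 [0.6059 0.0783 0.155 ]
pivot [ 0.5455 -0.0824  0.105 ] [ 0.5423 -0.1093  0.105 ]
bedtail [ 0.6506 -0.2333  0.07  ] [ 0.5874 -0.2347  0.07  ] [ 0.6623 -0.2307  0.07  ] [0.6418 0.2641 0.07  ]
tube axis [0.6027 0.1326 0.155 ] [0.5972 0.246  0.155 ]
```

The handle triangulates to (0.495, -0.050, 0.110), and its height matches the text. The saddle's rear middle is about (0.610, -0.126), which puts the pivot at (0.543, -0.089) and the handle 62 mm from it (65 mm given). Lathe yaw is about 0.043, and the joint reads about 0.067 m. So I'll shut the fingers, align them with the bed and move to the forward side of the handle.

{"api": "arm_command", "payload": {
  "steps": [
    {"translation": [-0.056, -0.062, 0], "twist": [0, 0, -0.12], "fingers": -1},
    {"translation": [-0.11, -0.122, 0], "twist": [0, 0, -0.24], "fingers": -1},
    {"translation": [-0.165, -0.183, 0], "twist": [0, 0, -0.342], "fingers": -1},
    {"translation": [-0.22, -0.244, 0], "twist": [0, 0, -0.342], "fingers": -1},
    {"translation": [-0.267, -0.297, 0], "twist": [0, 0, -0.342], "fingers": -1}
  ]
}}

```text
time: 2.02
eef_pos: [0.331, 0.3661, 0.2316]
tcp_rot: [-0.022, 1.0, 0.0, 0.0]
contact_force: [0.1, -0.4, -0.8]
opening: 0.002
finger_force: 0.0
```

```bash
cat > go.py <<'E'
import sys
from h import *
from scipy.spatial.transform import Rotation as Ro
s=get_state(); R=Ro.from_quat(s["tcp_rot"]).as_matrix(); g=np.array([float(v) for v in sys.argv[1:4]])
print("shift",(R.T@(g-s["eef_pos"])/.75).round(3),"tcp",s["eef_pos"].round(4),"toolY",R[:,1].round(3),"toolZ",R[:,2].round(3),"F",np.round(s["contact_force"],1),"t",s["time"],"op",s["opening"])
E
python3 go.py 0.497 -0.005 0.23
```

```text
shift [-0.2   -0.504  0.002] tcp [0.331  0.3661 0.2316] toolY [-0.043  0.999  0.   ] toolZ [ 0.001  0.    -1.   ] F [ 0.1 -0.4 -0.8] t 2.025 op 0.002270935514319027
```

{"api": "arm_command", "payload": {
  "steps": [
    {"translation": [-0.03, -0.075, 0], "twist": [0, 0, 0], "fingers": -1},
    {"translation": [-0.06, -0.15, 0], "twist": [0, 0, 0], "fingers": -1},
    {"translation": [-0.09, -0.225, 0], "twist": [0, 0, 0], "fingers": -1},
    {"translation": [-0.12, -0.3, 0], "twist": [0, 0, 0], "fingers": -1},
    {"translation": [-0.145, -0.365, 0], "twist": [0, 0, 0], "fingers": -1}
  ]
}}

```text
time: 2.65
eef_pos: [0.4516, 0.0972, 0.2318]
tcp_rot: [-0.021, 1.0, -0.0, 0.001]
contact_force: [0.7, -0.1, -0.2]
opening: 0.003
finger_force: 0.0
```

```bash
python3 go.py 0.497 0.0 0.15
```

```text
shift [-0.055 -0.132  0.109] tcp [0.4516 0.0972 0.2318] toolY [-0.042  0.999 -0.   ] toolZ [ 0.001  0.    -1.   ] F [ 0.7 -0.1 -0.2] t 2.65 op 0.00250618568269188
```

{"api": "arm_command", "payload": {
  "steps": [
    {"translation": [-0.028, -0.066, 0.03], "twist": [0, 0, 0], "fingers": -1},
    {"translation": [-0.055, -0.132, 0.08], "twist": [0, 0, 0], "fingers": -1},
    {"translation": [-0.055, -0.132, 0.14], "twist": [0, 0, 0], "fingers": -1},
    {"translation": [-0.055, -0.132, 0.176], "twist": [0, 0, 0], "fingers": -1},
    {"translation": [-0.055, -0.132, 0.176], "twist": [0, 0, 0], "fingers": -1}
  ]
}}

```text
time: 3.28
eef_pos: [0.4945, 0.0023, 0.097]
tcp_rot: [-0.021, 1.0, 0.001, -0.003]
contact_force: [0.2, 0.1, 0.8]
opening: 0.003
finger_force: 0.0
```

```bash
python3 go.py 0.495 -0.05 0.1; python3 - <<'E'
from h import *
a=read_camera("side")["pixels"][185:345,175:335,::-1];b=read_camera("top")["pixels"][150:290,260:430,::-1]
a=cv2.resize(a,(400,400),interpolation=2);b=cv2.resize(b,(400,329),interpolation=2)
o=np.zeros((400,800,3),np.uint8);o[:,:400]=a;o[:329,400:]=b
cv2.imwrite("pics/crop1.png",o)
E
```

```text
shift [ 0.002 -0.07  -0.004] tcp [0.4945 0.0023 0.097 ] toolY [-0.043  0.999  0.001] toolZ [-0.006  0.001 -1.   ] F [0.2 0.1 0.8] t 3.275 op 0.003498206107887968
```

View pics/crop1.png

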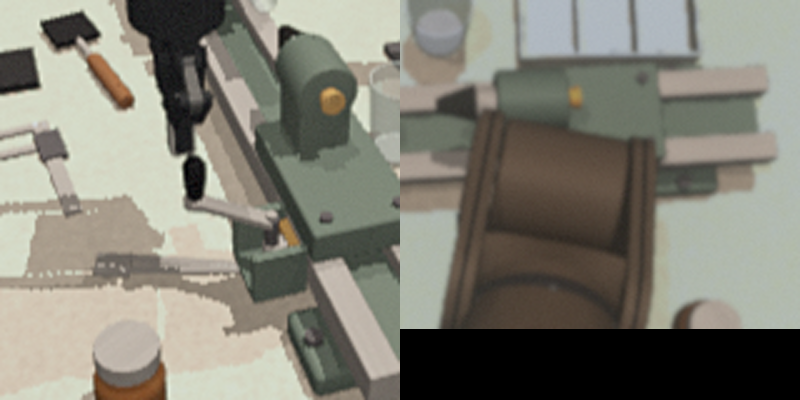

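The shut fingers stand just forward of the handle, at about (row 140, col 180) in the crop against the handle at (175,195), and level with it. Now I push rearward, following the arc.

{"api": "arm_command", "payload": {
  "steps": [
    {"translation": [0.003, -0.022, 0], "twist": [0, 0, 0], "fingers": -1},
    {"translation": [0.005, -0.03, 0], "twist": [0, 0, 0], "fingers": -1},
    {"translation": [0.008, -0.038, 0], "twist": [0, 0, 0], "fingers": -1},
    {"translation": [0.011, -0.046, 0], "twist": [0, 0, 0], "fingers": -1},
    {"translation": [0.014, -0.054, 0], "twist": [0, 0, 0], "fingers": -1}
  ]
}}

```text
time: 4.0
eef_pos: [0.4862, -0.0362, 0.0998]
tcp_rot: [-0.021, 1.0, 0.004, -0.002]
contact_force: [-5.7, 12.1, 6.9]
opening: 0.003
finger_force: 5.6
```

{"api": "arm_command", "payload": {
  "steps": [
    {"translation": [0.002, -0.006, 0], "twist": [0, 0, 0], "fingers": -1},
    {"translation": [0.004, -0.013, 0], "twist": [0, 0, 0], "fingers": -1},
    {"translation": [0.005, -0.02, 0], "twist": [0, 0, 0], "fingers": -1},
    {"translation": [0.006, -0.027, 0], "twist": [0, 0, 0], "fingers": -1},
    {"translation": [0.006, -0.034, 0], "twist": [0, 0, 0], "fingers": -1}
  ]
}}

```text
time: 4.62
eef_pos: [0.481, -0.0623, 0.0977]
tcp_rot: [-0.021, 1.0, 0.003, -0.004]
contact_force: [-3.4, 6.3, 0.6]
opening: -0.004
finger_force: 3.0
```

{"api": "arm_command", "payload": {
  "steps": [
    {"translation": [0.001, -0.01, 0], "twist": [0, 0, 0], "fingers": -1},
    {"translation": [0.001, -0.02, 0], "twist": [0, 0, 0], "fingers": -1},
    {"translation": [0, -0.03, 0], "twist": [0, 0, 0], "fingers": -1},
    {"translation": [-0.003, -0.039, 0], "twist": [0, 0, 0], "fingers": -1},
    {"translation": [-0.006, -0.047, 0], "twist": [0, 0, 0], "fingers": -1}
  ]
}}

```text
time: 5.25
eef_pos: [0.4907, -0.1001, 0.0995]
tcp_rot: [-0.022, 1.0, -0.0, 0.0]
contact_force: [-1.4, 2.6, 0.4]
opening: -0.0
finger_force: 1.0
```

{"api": "arm_command", "payload": {
  "steps": [
    {"translation": [-0.001, -0.004, 0], "twist": [0, 0, 0], "fingers": -1},
    {"translation": [-0.003, -0.008, 0], "twist": [0, 0, 0], "fingers": -1},
    {"translation": [-0.004, -0.012, 0], "twist": [0, 0, 0], "fingers": -1},
    {"translation": [-0.004, -0.012, 0], "twist": [0, 0, 0], "fingers": -1}
  ]
}}

```text
time: 5.75
eef_pos: [0.4944, -0.1085, 0.0997]
tcp_rot: [-0.022, 1.0, -0.0, 0.001]
contact_force: [1.3, 2.3, -1.1]
opening: 0.001
finger_force: 1.5
```

{"api": "arm_command", "payload": {
  "steps": [
    {"translation": [0, 0.027, 0], "twist": [0, 0, 0], "fingers": -1},
    {"translation": [0, 0.027, -0.07], "twist": [0, 0, 0], "fingers": -1},
    {"translation": [0, 0.02, -0.14], "twist": [0, 0, 0], "fingers": -1},
    {"translation": [-0.02, -0.04, -0.18], "twist": [0, 0, 0], "fingers": -1},
    {"translation": [-0.08, -0.09, -0.18], "twist": [0, 0, 0], "fingers": -1}
  ]
}}

```text
time: 6.38
eef_pos: [0.5582, -0.1743, 0.2396]
tcp_rot: [-0.022, 1.0, -0.003, 0.003]
contact_force: [0.8, 0.0, -0.1]
opening: 0.002
finger_force: 0.0
```

```bash
python3 go.py 0.613 -0.18 0.24; python3 - <<'E'
from h import *
A=read_camera("side");B=read_camera("top")
for p in(A,B):print([(r["point"],r["conf"]) for r in recognise(p,"lever_grip")[:2]])
a=A["pixels"][185:345,205:365,::-1];b=B["pixels"][150:290,260:430,::-1]
a=cv2.resize(a,(400,400),interpolation=2);b=cv2.resize(b,(0,0),fx=2.35,fy=2.35,interpolation=2)
o=np.zeros((400,800,3),np.uint8);o[:,:400]=a;o[:329,400:]=b
cv2.imwrite("pics/crop2.png",o)
E
```

```text
shift [-0.073 -0.011  0.   ] tcp [ 0.5582 -0.1743  0.2396] toolY [-0.044  0.999 -0.006] toolZ [ 0.007 -0.005 -1.   ] F [ 0.8  0.  -0.1] t 6.375 op 0.001981731292465247
[([283.4, 266.0], 0.97), ([268.0, 295.8], 0.3)]
[([237.1, 363.4], 0.63)]
```

View pics/crop2.png

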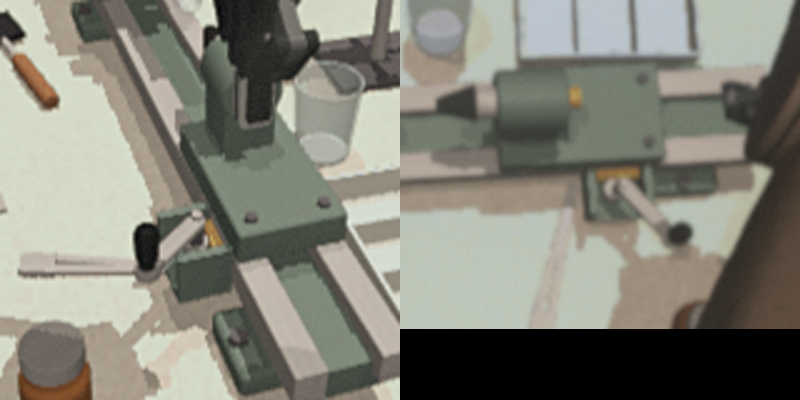

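```bash
python3 - <<'E'
from h import *
a=read_camera("side");b=read_camera("top")
S=lambda x,y:(185+y/2.5,205+x/2.5); T=lambda x,y:(150+y/2.35,260+(x-400)/2.35)
print(tri([(a,S(147,246)),(b,T(680,233))]).round(4),onz(b,T(680,232),.125),onz(a,S(147,246),.11))
E
```

```text
[ 0.4998 -0.1316  0.1108] [ 0.4984989  -0.12826751  0.125     ] [ 0.50005134 -0.13077861  0.11      ]
```

{"api": "arm_command", "payload": {
  "steps": [
    {"translation": [-0.073, -0.011, 0], "twist": [0, 0, 0], "fingers": -1},
    {"translation": [-0.073, -0.011, 0], "twist": [0, 0, 0], "fingers": -1},
    {"translation": [-0.073, -0.011, 0.08], "twist": [0, 0, 0], "fingers": -1},
    {"translation": [-0.073, -0.011, 0.16], "twist": [0, 0, 0], "fingers": -1},
    {"translation": [-0.073, -0.011, 0.203], "twist": [0, 0, 0], "fingers": -1}
  ]
}}

```text
time: 7.3
eef_pos: [0.6086, -0.1771, 0.0792]
tcp_rot: [-0.022, 1.0, 0.001, -0.002]
contact_force: [-0.6, -0.1, 0.8]
opening: -0.001
finger_force: 0.0
```

The lever is at its stop: the handle is at (0.500, -0.132), which gives about 1.49 rad, and the tailstock hasn't moved. Next I push the saddle's rear face.

{"api": "arm_command", "payload": {
  "steps": [
    {"translation": [0, 0.02, 0], "twist": [0, 0, 0], "fingers": -1},
    {"translation": [0, 0.035, 0], "twist": [0, 0, 0], "fingers": -1},
    {"translation": [0, 0.045, 0], "twist": [0, 0, 0], "fingers": -1},
    {"translation": [0, 0.055, 0], "twist": [0, 0, 0], "fingers": -1},
    {"translation": [0, 0.065, 0], "twist": [0, 0, 0], "fingers": -1}
  ]
}}

```text
time: 7.92
eef_pos: [0.6107, -0.1321, 0.0844]
tcp_rot: [-0.022, 1.0, -0.003, 0.002]
contact_force: [-1.0, -5.9, 3.7]
opening: -0.0
finger_force: 2.8
```

Contact at about 6 N, so the tailstock is sliding free.

{"api": "arm_command", "payload": {
  "steps": [
    {"translation": [0, 0.01, 0], "twist": [0, 0, 0], "fingers": -1},
    {"translation": [0, 0.02, 0], "twist": [0, 0, 0], "fingers": -1},
    {"translation": [0, 0.03, 0], "twist": [0, 0, 0], "fingers": -1},
    {"translation": [0, 0.04, 0], "twist": [0, 0, 0], "fingers": -1},
    {"translation": [0, 0.05, 0], "twist": [0, 0, 0], "fingers": -1}
  ]
}}

```text
time: 8.55
eef_pos: [0.6089, -0.0949, 0.0843]
tcp_rot: [-0.022, 1.0, -0.002, 0.001]
contact_force: [-1.8, -4.8, 3.8]
opening: 0.002
finger_force: 2.8
```

{"api": "arm_command", "payload": {
  "steps": [
    {"translation": [0, 0.006, 0], "twist": [0, 0, 0], "fingers": -1},
    {"translation": [0, 0.012, 0], "twist": [0, 0, 0], "fingers": -1},
    {"translation": [0, 0.018, 0], "twist": [0, 0, 0], "fingers": -1},
    {"translation": [0, 0.024, 0], "twist": [0, 0, 0], "fingers": -1},
    {"translation": [0, 0.03, 0], "twist": [0, 0, 0], "fingers": -1}
  ]
}}

```text
time: 9.18
eef_pos: [0.6079, -0.0719, 0.0839]
tcp_rot: [-0.022, 1.0, -0.002, 0.001]
contact_force: [-2.0, -6.0, 3.1]
opening: -0.002
finger_force: 2.7
```

{"api": "arm_command", "payload": {
  "steps": [
    {"translation": [0, 0.003, 0], "twist": [0, 0, 0], "fingers": -1},
    {"translation": [0, 0.006, 0], "twist": [0, 0, 0], "fingers": -1},
    {"translation": [0, 0.009, 0], "twist": [0, 0, 0], "fingers": -1},
    {"translation": [0, 0.012, 0], "twist": [0, 0, 0], "fingers": -1}
  ]
}}

```text
time: 9.68
eef_pos: [0.608, -0.0686, 0.0838]
tcp_rot: [-0.023, 1.0, -0.008, 0.002]
contact_force: [-1.6, -25.4, 1.7]
opening: 0.0
finger_force: 12.7
```

Hard stop at the expected place: the force jumped to 25 N at y=-0.069, where I predicted -0.068. I'll back off, rise and check.

{"api": "arm_command", "payload": {
  "steps": [
    {"translation": [0, 0, 0], "twist": [0, 0, 0], "fingers": -1},
    {"translation": [0, -0.05, 0], "twist": [0, 0, 0], "fingers": -1},
    {"translation": [0, -0.08, -0.07], "twist": [0, 0, 0], "fingers": -1},
    {"translation": [0, -0.1, -0.14], "twist": [0, 0, 0], "fingers": -1},
    {"translation": [0, -0.12, -0.2], "twist": [0, 0, 0], "fingers": -1}
  ]
}}

```text
time: 10.3
eef_pos: [0.6105, -0.151, 0.2337]
tcp_rot: [-0.021, 1.0, 0.001, 0.0]
contact_force: [-0.3, -0.0, -0.5]
opening: 0.0
finger_force: 0.0
```

```bash
python3 go.py 0.497 -0.105 0.235; python3 - <<'E'
from h import *
A=read_camera("side");B=read_camera("top")
for p in(A,B):print([(r["point"],r["conf"]) for r in recognise(p,"lever_grip")[:2]])
a=A["pixels"][165:325,185:345,::-1];b=B["pixels"][150:290,220:390,::-1]
a=cv2.resize(a,(400,400),interpolation=2);b=cv2.resize(b,(0,0),fx=2.35,fy=2.35,interpolation=2)
o=np.zeros((400,800,3),np.uint8);o[:,:400]=a;o[:329,400:]=b
cv2.imwrite("pics/crop3.png",o)
E
```

```text
shift [ 0.149  0.068 -0.002] tcp [ 0.6105 -0.151   0.2337] toolY [-0.043  0.999  0.002] toolZ [ 0.001  0.002 -1.   ] F [-0.3 -0.  -0.5] t 10.3 op 0.00014822074442399826
[([260.3, 258.8], 0.67), ([292.1, 243.0], 0.64)]
[([243.1, 331.9], 0.72), ([283.4, 147.1], 0.21)]
```

View pics/crop3.png

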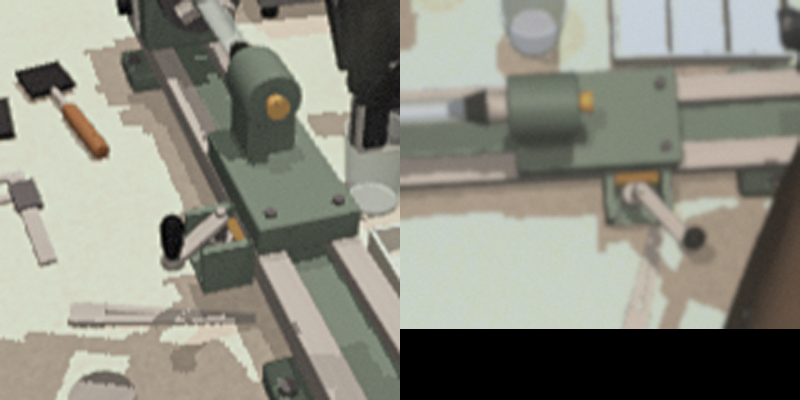

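The cone is in the tube's mouth, at about (row 105, col 480) in the right half, and the lever still slants rearward. I'm locating the handle and moving behind it.

```bash
python3 - <<'E'
from h import *
a=read_camera("side");b=read_camera("top")
print(tri([(a,(259.5,254.2)),(b,(251,345.2))]).round(4))
T=lambda x,y:(150+y/2.35,220+(x-400)/2.35)
print(onz(b,T(681,165),.1),onz(b,T(680,69),.1))
E
```

```text
[ 0.4964 -0.0619  0.1107]
[ 0.56302027 -0.05454834  0.1       ] [ 0.65286024 -0.05716157  0.1       ]
```

{"api": "arm_command", "payload": {
  "steps": [
    {"translation": [0.06, 0.02, 0], "twist": [0, 0, 0], "fingers": -1},
    {"translation": [0.12, 0.04, 0], "twist": [0, 0, 0], "fingers": -1},
    {"translation": [0.149, 0.05, 0.0], "twist": [0, 0, 0], "fingers": -1},
    {"translation": [0.149, 0.05, 0.06], "twist": [0, 0, 0], "fingers": -1}
  ]
}}

```text
time: 11.1
eef_pos: [0.4975, -0.1182, 0.1885]
tcp_rot: [-0.022, 1.0, -0.001, 0.003]
contact_force: [0.5, 0.4, -0.3]
opening: 0.002
finger_force: 0.0
```

{"api": "arm_command", "payload": {
  "steps": [
    {"translation": [0, 0, 0.06], "twist": [0, 0, 0], "fingers": -1},
    {"translation": [0, 0, 0.117], "twist": [0, 0, 0], "fingers": -1},
    {"translation": [0, 0.01, 0.117], "twist": [0, 0, 0], "fingers": -1},
    {"translation": [0.001, 0.022, 0.117], "twist": [0, 0, 0], "fingers": -1},
    {"translation": [0.003, 0.032, 0.117], "twist": [0, 0, 0], "fingers": -1}
  ]
}}

```text
time: 11.72
eef_pos: [0.4951, -0.0944, 0.1013]
tcp_rot: [-0.022, 1.0, -0.001, 0.002]
contact_force: [0.2, 0.4, -0.3]
opening: 0.002
finger_force: 0.0
```

{"api": "arm_command", "payload": {
  "steps": [
    {"translation": [0.003, 0.01, 0], "twist": [0, 0, 0], "fingers": -1},
    {"translation": [0.007, 0.02, 0], "twist": [0, 0, 0], "fingers": -1},
    {"translation": [0.011, 0.03, 0], "twist": [0, 0, 0], "fingers": -1},
    {"translation": [0.015, 0.04, 0], "twist": [0, 0, 0], "fingers": -1},
    {"translation": [0.018, 0.05, 0], "twist": [0, 0, 0], "fingers": -1}
  ]
}}

```text
time: 12.35
eef_pos: [0.4782, -0.0581, 0.0997]
tcp_rot: [-0.022, 1.0, -0.001, -0.0]
contact_force: [-2.3, -3.9, 1.1]
opening: 0.0
finger_force: 1.6
```

{"api": "arm_command", "payload": {
  "steps": [
    {"translation": [0.001, 0.01, 0], "twist": [0, 0, 0], "fingers": -1},
    {"translation": [0.001, 0.02, 0], "twist": [0, 0, 0], "fingers": -1},
    {"translation": [0, 0.03, 0], "twist": [0, 0, 0], "fingers": -1},
    {"translation": [-0.001, 0.04, 0], "twist": [0, 0, 0], "fingers": -1},
    {"translation": [-0.004, 0.05, 0], "twist": [0, 0, 0], "fingers": -1}
  ]
}}

```text
time: 12.98
eef_pos: [0.4793, -0.0207, 0.0991]
tcp_rot: [-0.022, 1.0, -0.001, -0.001]
contact_force: [-3.5, -6.0, 1.3]
opening: 0.001
finger_force: 2.7
```

{"api": "arm_command", "payload": {
  "steps": [
    {"translation": [-0.002, 0.005, 0], "twist": [0, 0, 0], "fingers": -1},
    {"translation": [-0.004, 0.01, 0], "twist": [0, 0, 0], "fingers": -1},
    {"translation": [-0.007, 0.015, 0], "twist": [0, 0, 0], "fingers": -1},
    {"translation": [-0.009, 0.019, 0], "twist": [0, 0, 0], "fingers": -1}
  ]
}}

```text
time: 13.48
eef_pos: [0.4851, -0.0066, 0.099]
tcp_rot: [-0.022, 1.0, -0.001, -0.002]
contact_force: [-4.4, -8.6, 1.2]
opening: 0.002
finger_force: 3.8
```

{"api": "arm_command", "payload": {
  "steps": [
    {"translation": [-0.001, 0.002, 0], "twist": [0, 0, 0], "fingers": -1},
    {"translation": [-0.002, 0.004, 0], "twist": [0, 0, 0], "fingers": -1},
    {"translation": [-0.002, 0.004, 0], "twist": [0, 0, 0], "fingers": -1}
  ]
}}

```text
time: 13.85
eef_pos: [0.4865, -0.0037, 0.099]
tcp_rot: [-0.022, 1.0, -0.001, -0.002]
contact_force: [-4.6, -7.6, 0.7]
opening: 0.005
finger_force: 3.8
```

Estimated lever angle is about 0.05 rad. I'm retreating and rising for a check.

{"api": "arm_command", "payload": {
  "steps": [
    {"translation": [0, -0.04, 0], "twist": [0, 0, 0], "fingers": -1},
    {"translation": [0.0, -0.07, -0.05], "twist": [0, 0, 0], "fingers": -1},
    {"translation": [0.0, -0.12, -0.12], "twist": [0, 0, 0], "fingers": -1},
    {"translation": [0.0, -0.18, -0.18], "twist": [0, 0, 0], "fingers": -1},
    {"translation": [0, -0.25, -0.2], "twist": [0, 0, 0], "fingers": -1}
  ]
}}

```text
time: 14.48
eef_pos: [0.4978, -0.1907, 0.2536]
tcp_rot: [-0.022, 1.0, -0.001, 0.004]
contact_force: [0.6, 0.8, -0.9]
opening: 0.004
finger_force: 0.0
```

```bash
python3 go.py 0.497 -0.105 0.235; python3 - <<'E'
from h import *
A=read_camera("side");B=read_camera("top")
for p in(A,B):print([(r["point"],r["conf"]) for r in recognise(p,"lever_grip")[:2]])
a=A["pixels"][165:325,185:345,::-1];b=B["pixels"][150:290,220:390,::-1]
a=cv2.resize(a,(400,400),interpolation=2);b=cv2.resize(b,(0,0),fx=2.35,fy=2.35,interpolation=2)
o=np.zeros((400,800,3),np.uint8);o[:,:400]=a;o[:329,400:]=b
cv2.imwrite("pics/crop4.png",o)
E
```

```text
shift [-0.004  0.114  0.025] tcp [ 0.4978 -0.1907  0.2536] toolY [-0.045  0.999 -0.002] toolZ [ 0.008 -0.002 -1.   ] F [ 0.6  0.8 -0.9] t 14.475 op 0.003714068065380736
[([248.9, 250.9], 0.91)]
[([247.0, 310.7], 0.83)]
```

View pics/crop4.png

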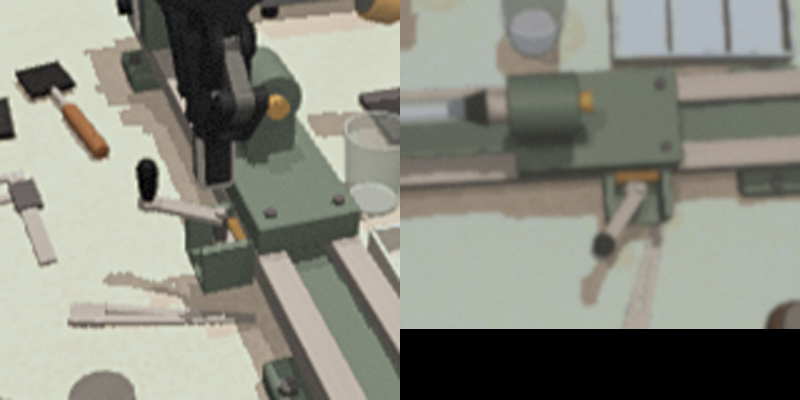

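The lever slants forward again (handle at about (244,603) in the right half), and the saddle edge is still at col 681. I'm checking the angle by triangulation.

```bash
python3 - <<'E'
from h import *
a=read_camera("side");b=read_camera("top")
h=tri([(a,(237,243.8)),(b,(253.9,306.6))]);d=h[:2]-[.540,-.019]
print(h.round(4),np.hypot(*d),.75-(np.arctan2(d[1],-d[0])+.043))
E
```

```text
[0.4908 0.017  0.1096] 0.06099444561028075 0.07587567004852402
```

```bash
python3 -c "
from h import *
print(sign_off())"
```

```text
the job is handed in; nothing more can be done
None
```

The job is handed in, with no verdict shown: I freed the lever to about 1.49 rad, pushed the tailstock to its hard stop with the cone in the tube, and pushed the lever back to about 0.08 rad (locked), without going near the tube or the loose things.

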